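# Find the rattling extruder case and show it to the camera

### The arm

A 6-joint arm with a two-finger parallel gripper is mounted at the origin on the work surface. World frame = base frame: x ahead of the robot, y to its left, z up, the work surface at z = 0. Lengths are in m, angles in degrees, forces in N, time in s.
With the tool pointing down it reaches from about 0.325 to 0.85 m from the base axis. Payload 15.5 kg.
Tool frame: the origin (TCP) lies at the very end of the fingers, on their centre line; the grasp point (between the pads) lies arm.grip_depth behind it (arm.grip_depth is the distance from the TCP to the grasp point, in m); z points along the fingers, y is the line along which they close (so a half turn about z gives the same grasp; the last joint's range is limited). The gripper opens to 91 mm and grips with 3 to 60 N. Pads are 32 mm wide; open, the fingers measure 118 mm over their backs; the gripper's body (76 mm by 178 mm) begins 60 mm behind the grasp point.
Start: joints at [-71.075, 28.281, 77.091, -0, 74.628, -5.472], TCP at [0.258, -0.569, 0.214] pointing down, gripper open.
Joint ranges: [-166.48, 166.48], [-47.26, 123.95], [12.59, 153.08], [-70.14, 250.14], [6.76, 159.57], [-176.63, 176.63]. Speed limits (degrees/s): [108.29, 108.29, 147.25, 172.46, 172.46, 172.46].

### API

Orientations are given as a 3x3 rotation matrix whose columns are the frame's x, y, z axes.
In Python, from rig import arm gives the robot as it stands. Calls block until the motion is done:
- arm.move_to(position, orientation): joint-space move of the TCP to a pose.
- arm.move_l(position, orientation=None, feed=0.15): straight line of the TCP; orientation=None keeps the orientation; feed is the mean speed in m/s.
- arm.move_joints(angles): joint-space move.
- arm.grip(opening): finger opening in m; the grip force is fixed at half the most; returns when the fingers have stopped.
- arm.sleep(seconds).
- arm.solve_ik(position, orientation): joint angles nearest the present ones, or None.
- arm.snapshot(name): name is "scene" or "top" or "wrist"; returns the picture (384x512x3 uint8, red, green, blue); there is no depth.
- arm.get_calibration(name): a dict with "intrinsics" (3x3 intrinsics, pixels), "cam_to_world" (4x4, takes a point from camera to world coordinates). Camera axes: x right, y down, z forward; pixel columns grow to the right and rows downward; lengths in m; the calibration is good to about 2 mm. A picture is of the moment at which its call begins: read the wrist's pose just before it. get_calibration takes no time and is no camera call; for the wrist camera it gives the pose at the moment of the call.
A pose or a line that the arm cannot do raises arm.Unreachable and nothing moves.
- arm.sign_off(): hands the job in; it is judged then, once.
Readings, each from a call of its own:
- arm.current_t(): time.
- arm.current_joint_positions(): joint angles.
- arm.current_dq(): joint speeds.
- arm.current_tau(): joint torques, N m.
- arm.current_ee_pos(): TCP position.
- arm.current_tool_rot(): TCP orientation.
- arm.current_force(): force on the tool from outside, world axes, zero at the start.
- arm.current_torque(): the same for the moment, N m.
- arm.current_width(): finger opening in m.
- arm.current_grasp_force(): force on a finger pad.
Only numpy, scipy, OpenCV 4.12 (cv2) and the standard library are available. Lean on these libraries where they do the work, as an engineer would, in place of code of your own. Each camera call takes 0.05 s, during which the arm holds its last target. There are 200 camera calls.

### The job

One of the three sealed extruder cases in the rack has a loose part inside. Working from the left nest to the right (left is +y), take each case in turn, lift it clear, shake it briskly back and forth along its length while feeling for a rattle, and stand it back in its own nest before taking the next (the last may stay in the grip if it is the one). Then hold the one that rattles in front of the inspection camera's lens, about a hand's breadth (110 mm) from the lens to the middle of the case, at lens height, upright, one end facing the lens, and finish still holding it there; the two sound cases stay in their own nests and everything else is left alone.

Things in the scene. Friction and masses are not known exactly. Their poses are not given: they have to be found in the camera images.
- case_a_center (a point): centre (half-way up) of one of three look-alike sealed grey extruder cases, 84 long (its x axis), 44 wide (y), 70 high (z, up), 0.3 to 0.4 kg, rigid, takes a 40 N grip; black seam round it, black round grille on both ends. The cases stand in the rack's nests, which one where is drawn anew each time; looks, place and weight do not tell the loose one
- case_b_center (a point): the same for another case, see case_a_center. In one of the three a loose 0.2 kg core hangs between two soft springs and can swing 22 mm either way along the case's length (x); after a few brisk strokes of 30 to 40 mm along the length it goes on knocking to and fro about 4 times a second
- case_c_center (a point): the same for another case, see case_a_center. The rattle is felt at the wrist as a force swinging to and fro along the case's length by 1 to 4 N, for over a second after the hand has stopped; a sound case is then still (only sensor noise)
- nest_left (a point): where a case's centre lies when seated in the left (+y) nest of the fixed rack; x along the nest's length, z up. The three nests stand 112 apart in a row; their floors are 11 above the table, their low walls end 16 above the table, 6 thick, with 4 play round the case
- nest_middle (a point): where a case's centre lies when seated in the middle nest of the fixed rack; x along the nest's length, z up. The three nests stand 112 apart in a row; their floors are 11 above the table, their low walls end 16 above the table, 6 thick, with 4 play round the case
- nest_right (a point): where a case's centre lies when seated in the right (-y) nest of the fixed rack; x along the nest's length, z up. The three nests stand 112 apart in a row; their floors are 11 above the table, their low walls end 16 above the table, 6 thick, with 4 play round the case
- view_point (a point): the camera's point of view: 110 straight in front of its lens, at lens height (165 above the table); its x axis is the camera's optical axis, which is level (pointing from here to the lens). The small white camera stands fixed on the table beyond it, 214 high, 64 wide light ring round the lens, 100 x 100 foot
- screwdriver: bystander, leave alone: screwdriver lying on the table between rack and camera (mm)
- wrench: bystander, leave alone: small steel wrench lying between rack and camera, 130 long (mm)
- jar: bystander, leave alone: clear jar with steel lid, 52 across, 60 high (mm)
- nozzle: bystander, leave alone: brass nozzle standing on the table, 22 across, 36 high (mm)
- spool: bystander, leave alone: full filament spool lying flat, 180 across, 55 high (mm)
- bin: bystander, leave alone: open black parts bin, 160 x 110 x 60 (mm)
- caliper: bystander, leave alone: digital caliper lying flat, 190 long (mm)
Mind the look-alikes: they are no part of the job. What is shaped like the part that bears case_c_center but orange is not meant.

How it is judged (in metres and radians):
On the way, in this order (a step that is already met when the one before it is completed fails the run):
1. the case from the left nest is lifted clear (40 mm) and steady, the other two in their nests (((height (world z) of case_a_center above 0.085 m and linear speed of case_a below 0.07 m/s and contact force between the fingers and case_a above 1 N) or (height (world z) of case_b_center above 0.085 m and linear speed of case_b below 0.07 m/s and contact force between the fingers and case_b above 1 N) or (height (world z) of case_c_center above 0.085 m and linear speed of case_c below 0.07 m/s and contact force between the fingers and case_c above 1 N)) and distance between any of case_a_center, case_b_center, case_c_center and nest_middle below 0.015 m and distance between any of case_a_center, case_b_center, case_c_center and nest_right below 0.015 m).
2. it is moved briskly in the air (over 0.15 m/s) (((height (world z) of case_a_center above 0.085 m and linear speed of case_a above 0.15 m/s and contact force between the fingers and case_a above 1 N) or (height (world z) of case_b_center above 0.085 m and linear speed of case_b above 0.15 m/s and contact force between the fingers and case_b above 1 N) or (height (world z) of case_c_center above 0.085 m and linear speed of case_c above 0.15 m/s and contact force between the fingers and case_c above 1 N)) and distance between any of case_a_center, case_b_center, case_c_center and nest_middle below 0.015 m and distance between any of case_a_center, case_b_center, case_c_center and nest_right below 0.015 m).
3. it stops or turns back, still in the air (all of step 1).
4. the case from the middle nest is lifted clear (40 mm) and steady, the other two in their nests (((height (world z) of case_a_center above 0.085 m and linear speed of case_a below 0.07 m/s and contact force between the fingers and case_a above 1 N) or (height (world z) of case_b_center above 0.085 m and linear speed of case_b below 0.07 m/s and contact force between the fingers and case_b above 1 N) or (height (world z) of case_c_center above 0.085 m and linear speed of case_c below 0.07 m/s and contact force between the fingers and case_c above 1 N)) and distance between any of case_a_center, case_b_center, case_c_center and nest_left below 0.015 m and distance between any of case_a_center, case_b_center, case_c_center and nest_right below 0.015 m).
5. it is moved briskly in the air (over 0.15 m/s) (((height (world z) of case_a_center above 0.085 m and linear speed of case_a above 0.15 m/s and contact force between the fingers and case_a above 1 N) or (height (world z) of case_b_center above 0.085 m and linear speed of case_b above 0.15 m/s and contact force between the fingers and case_b above 1 N) or (height (world z) of case_c_center above 0.085 m and linear speed of case_c above 0.15 m/s and contact force between the fingers and case_c above 1 N)) and distance between any of case_a_center, case_b_center, case_c_center and nest_left below 0.015 m and distance between any of case_a_center, case_b_center, case_c_center and nest_right below 0.015 m).
6. it stops or turns back, still in the air (all of step 4).
7. the case from the right nest is lifted clear (40 mm) and steady, the other two in their nests (((height (world z) of case_a_center above 0.085 m and linear speed of case_a below 0.07 m/s and contact force between the fingers and case_a above 1 N) or (height (world z) of case_b_center above 0.085 m and linear speed of case_b below 0.07 m/s and contact force between the fingers and case_b above 1 N) or (height (world z) of case_c_center above 0.085 m and linear speed of case_c below 0.07 m/s and contact force between the fingers and case_c above 1 N)) and distance between any of case_a_center, case_b_center, case_c_center and nest_left below 0.015 m and distance between any of case_a_center, case_b_center, case_c_center and nest_middle below 0.015 m).
8. it is moved briskly in the air (over 0.15 m/s) (((height (world z) of case_a_center above 0.085 m and linear speed of case_a above 0.15 m/s and contact force between the fingers and case_a above 1 N) or (height (world z) of case_b_center above 0.085 m and linear speed of case_b above 0.15 m/s and contact force between the fingers and case_b above 1 N) or (height (world z) of case_c_center above 0.085 m and linear speed of case_c above 0.15 m/s and contact force between the fingers and case_c above 1 N)) and distance between any of case_a_center, case_b_center, case_c_center and nest_left below 0.015 m and distance between any of case_a_center, case_b_center, case_c_center and nest_middle below 0.015 m).
9. it stops or turns back, still in the air (all of step 7).
At the end, for the whole second after the job is handed in: The rattling case is held still in the fingers with its centre within 35 mm of the view point, its length within 15 degrees of the camera's axis, upright within 15 degrees; the two sound cases (told apart by an unseen mark inside) are seated within 15 mm of where they started, upright and released (((z of case_a_center in the frame of case_a above 0.036 m and distance between case_a_center and view_point below 0.035 m and angle between the x axis of case_a_center and the x axis of view_point, either way round below 0.26 rad and angle between case_a_center's own z axis and vertical below 0.26 rad and linear speed of case_a below 0.03 m/s and contact force between the fingers and case_a above 2 N) or (z of case_a_center in the frame of case_a below 0.036 m and distance of case_a_center from where it was at the start of the episode below 0.015 m and angle between case_a_center's own z axis and vertical below 0.1 rad and linear speed of case_a below 0.02 m/s and contact force between the fingers and case_a below 0.2 N)) and ((z of case_b_center in the frame of case_b above 0.036 m and distance between case_b_center and view_point below 0.035 m and angle between the x axis of case_b_center and the x axis of view_point, either way round below 0.26 rad and angle between case_b_center's own z axis and vertical below 0.26 rad and linear speed of case_b below 0.03 m/s and contact force between the fingers and case_b above 2 N) or (z of case_b_center in the frame of case_b below 0.036 m and distance of case_b_center from where it was at the start of the episode below 0.015 m and angle between case_b_center's own z axis and vertical below 0.1 rad and linear speed of case_b below 0.02 m/s and contact force between the fingers and case_b below 0.2 N)) and ((z of case_c_center in the frame of case_c above 0.036 m and distance between case_c_center and view_point below 0.035 m and angle between the x axis of case_c_center and the x axis of view_point, either way round below 0.26 rad and angle between case_c_center's own z axis and vertical below 0.26 rad and linear speed of case_c below 0.03 m/s and contact force between the fingers and case_c above 2 N) or (z of case_c_center in the frame of case_c below 0.036 m and distance of case_c_center from where it was at the start of the episode below 0.015 m and angle between case_c_center's own z axis and vertical below 0.1 rad and linear speed of case_c below 0.02 m/s and contact force between the fingers and case_c below 0.2 N))); the arm keeps its last pose, push and grip.
It fails at once if a bystander is disturbed (moved over 30 mm) (distance of any of screwdriver, wrench, jar, nozzle, spool, bin, caliper from where it was at the start of the episode above 0.03 m).
It also fails if it takes over 72 s, if anything falls off the work surface, if the arm or the gripper's body presses on something with over 40 N, if the wrist force passes 120 N, or if a joint passes its speed limit or range.

## Working session

There is one attempt and no reset: what is moved stays moved. The work goes in short steps, each a Python script; the robot and the scene stay as the last script left them, time stands still between calls to the robot, and variables do not carry over. Pictures are saved under pics/ and viewed, at most 10 in all, crops included, and the job is handed in when it is done.

```bash
ls; mkdir -p pics; python3 - <<'E'
from rig import arm
import cv2,numpy as np
for n in("scene","top"):
    im=arm.snapshot(n); cv2.imwrite(f"pics/{n}0.png",im[:,:,::-1]); c=arm.get_calibration(n); print(n,np.round(c["intrinsics"],1).tolist(),np.round(c["cam_to_world"],3).tolist())
print(arm.grip_depth,arm.current_t(),arm.current_tool_rot())
E
```

```text
pics
scene [[413.3, 0.0, 249.9], [0.0, 413.3, 195.8], [0.0, 0.0, 1.0]] [[-0.415, 0.736, -0.534, 1.143], [0.91, 0.341, -0.238, 0.322], [0.007, -0.584, -0.811, 1.135], [0.0, 0.0, 0.0, 1.0]]
top [[375.5, 0.0, 253.7], [0.0, 375.5, 189.4], [0.0, 0.0, 1.0]] [[0.014, -0.999, 0.047, 0.434], [-1.0, -0.013, 0.015, -0.01], [-0.015, -0.048, -0.999, 1.157], [0.0, 0.0, 0.0, 1.0]]
0.0188 0.1 [[ 9.10676824e-01  4.13119332e-01 -3.72260731e-04]
 [ 4.13119492e-01 -9.10676253e-01  1.02406599e-03]
 [ 8.40524511e-05 -1.08638133e-03 -9.99999406e-01]]
```

View pics/scene0.png

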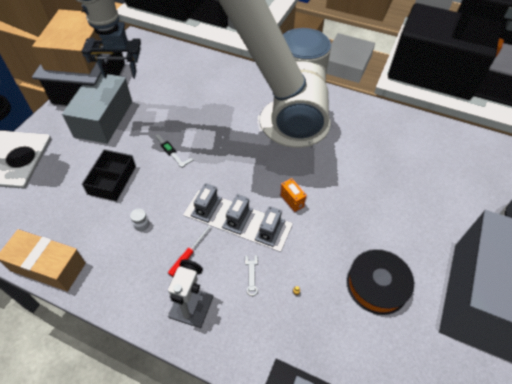

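View pics/top0.png

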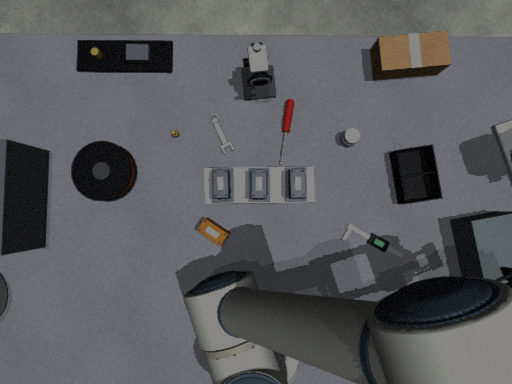

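The top view shows three grey cases on the pale rack at pixels (220,184), (259,184) and (297,184), which are left, middle and right since +y is image left. The orange look-alike at (213,231) isn't meant because of its colour. The inspection camera is at (260,75). I'll confirm this in one enlarged crop and measure.

```bash
cat > h.py <<'E'
import cv2,numpy as np
from rig import arm
def ray(n,uv,z,cal=None):
    c=cal or arm.get_calibration(n);K=np.array(c["intrinsics"]);T=np.array(c["cam_to_world"])
    d=T[:3,:3]@np.linalg.inv(K)@np.array([uv[0],uv[1],1.]);o=T[:3,3]
    return o+d*(z-o[2])/d[2]
E
python3 - <<'E'
from h import *
im=cv2.imread("pics/top0.png")
cv2.imwrite("pics/crop.png",cv2.resize(im[40:210,190:330],None,fx=3.5,fy=3.5,interpolation=cv2.INTER_CUBIC))
hsv=cv2.cvtColor(im,cv2.COLOR_BGR2HSV)
g=cv2.cvtColor(im,cv2.COLOR_BGR2GRAY)
print(im[200,240],im[200,180],im[184,213],im[184,220])
# rack outline: pale pixels, z ~0.011
m=(g>150).astype(np.uint8)*255; m[:155]=0;m[215:]=0;m[:,:195]=0;m[:,325:]=0
m=cv2.morphologyEx(m,cv2.MORPH_CLOSE,np.ones((25,25)))
c=max(cv2.findContours(m,0,2)[0],key=cv2.contourArea);r=cv2.minAreaRect(c);print("rack",r)
for p in cv2.boxPoints(r):print(p,ray("top",p,0.013).round(4))
E
```

```text
[136 138 137] [118 113 110] [78 72 66] [131 132 133]Traceback (most recent call last):
  File "<stdin>", line 10, in <module>
ValueError: max() iterable argument is empty
```

View pics/crop.png

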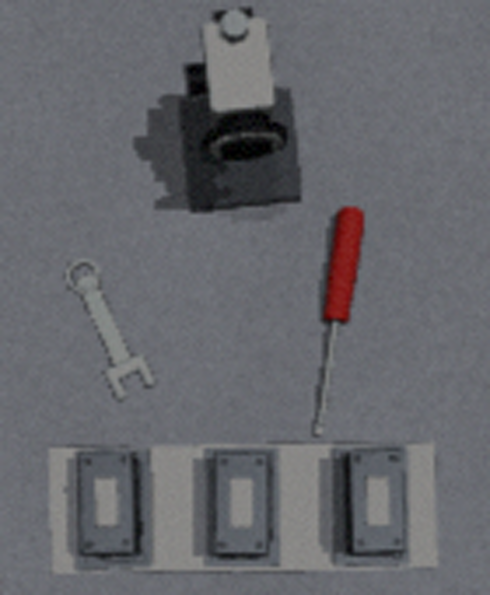

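The crop confirms it: three grey cases with pale labels at crop (106,502), (241,502) and (377,501). The lens ring is at (245,138) facing the rack, slightly yawed. The camera foot's front edge runs (190,212) to (300,201), and its right edge goes up to (291,88).

```bash
python3 - <<'E'
from h import *
im=cv2.imread("pics/top0.png")
px=lambda a:(a[0]/3.5+190-.36,a[1]/3.5+40-.36)
sub=im[160:208,200:320].astype(int)
# pale labels on tops
b=im.astype(int).sum(2)
for a in[(106,502),(241,502),(377,501)]:
    print("case",px(a),ray("top",px(a),.081).round(4))
for a in[(50,447),(437,443),(437,567),(55,572)]: print("rack",ray("top",px(a),.013).round(4))
for a in[(190,212),(300,201),(291,88)]: print("foot",ray("top",px(a),.01).round(4))
for a in[(205,150),(287,133),(245,140)]: print("ring",ray("top",px(a),.165).round(4))
# case top-face edges left case
for a in[(82,456),(132,452),(128,553),(80,555)]: print("top",ray("top",px(a),.081).round(4))
# pale mask for rack
S=cv2.cvtColor(im,cv2.COLOR_BGR2HSV)
m=((S[:,:,1]<15)&(S[:,:,2]>122)).astype(np.uint8)*255; m[:155]=0;m[215:]=0;m[:,:195]=0;m[:,325:]=0
m=cv2.morphologyEx(cv2.medianBlur(m,3),cv2.MORPH_CLOSE,np.ones((31,31)))
c=max(cv2.findContours(m,0,2)[0],key=cv2.contourArea);r=cv2.minAreaRect(c)
B=np.array([ray("top",p,.013) for p in cv2.boxPoints(r)]);print(r,B.round(4),B.mean(0))
print(arm.solve_ik([.45,.1,.3],np.diag([1,-1,-1.])),arm.solve_ik([.45,.1,.3],np.diag([-1,1,-1.])))
E
```

```text
case (219.92571428571426, 183.0685714285714) [0.5022 0.1041 0.081 ]
case (258.4971428571429, 183.0685714285714) [ 0.5036 -0.0068  0.081 ]
case (297.3542857142857, 182.78285714285713) [ 0.5059 -0.1181  0.081 ]
rack [0.5541 0.1613 0.013 ]
rack [ 0.5618 -0.1768  0.013 ]
rack [ 0.4538 -0.1775  0.013 ]
rack [0.4448 0.1547 0.013 ]
foot [0.7645 0.042  0.01  ]
foot [ 0.7753 -0.0551  0.01  ]
foot [ 0.8768 -0.046   0.01  ]
ring [0.7681 0.0242 0.165 ]
ring [ 0.7819 -0.0384  0.165 ]
ring [ 0.7761 -0.0063  0.165 ]
top [0.5399 0.1246 0.081 ]
top [0.5437 0.0834 0.081 ]
top [0.4605 0.0853 0.081 ]
top [0.4584 0.1246 0.081 ]
((258.98651123046875, 184.5001983642578), (35.67241668701172, 110.11156463623047), 89.22578430175781) [[ 0.5539  0.162   0.013 ]
 [ 0.5627 -0.1746  0.013 ]
 [ 0.4539 -0.1768  0.013 ]
 [ 0.4447  0.1583  0.013 ]] [ 0.5038032  -0.00779607  0.013     ]
[ 5.10020969e+00  1.00023418e+01  9.14160679e+01 -2.54444375e-14
  7.85815902e+01  9.51002097e+01] [ 5.10020969e+00  1.00023418e+01  9.14160679e+01 -2.54444375e-14
  7.85815902e+01 -8.48997903e+01]
```

```bash
cat >> h.py <<'E'
def R(yaw):
    c,s=np.cos(yaw),np.sin(yaw); return np.array([[-c,-s,0],[-s,c,0],[0,0,-1.]])
E
python3 - <<'E'
from h import *
arm.move_to([.503,.104,.25],R(np.radians(1.2)))
cal=arm.get_calibration("wrist"); im=arm.snapshot("wrist"); cv2.imwrite("pics/w0.png",im[:,:,::-1])
np.savez("w0.npz",K=cal["intrinsics"],T=cal["cam_to_world"])
print(np.round(cal["cam_to_world"],3).tolist(),np.round(cal["intrinsics"],0).tolist(),arm.current_t(),arm.current_ee_pos(),arm.current_width())
E
```

```text
[[-0.019, 0.959, 0.282, 0.424], [1.0, 0.018, 0.007, 0.103], [0.001, 0.282, -0.96, 0.42], [0.0, 0.0, 0.0, 1.0]] [[294.0, 0.0, 256.0], [0.0, 294.0, 195.0], [0.0, 0.0, 1.0]] 2.6917 [0.50320919 0.10341564 0.24993909] 0.0910236705716262
```

View pics/w0.png

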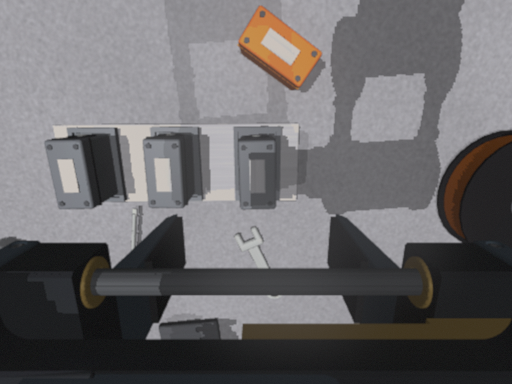

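The wrist view shows the left-nest case's top face with corners about (240,139), (276,139), (276,209) and (239,209). The middle label is at (163,175) and the right label at (68,176). The orange decoy is at (280,47).

```bash
python3 - <<'E'
from h import *
d=np.load("w0.npz");cal=dict(intrinsics=d["K"],cam_to_world=d["T"])
for p in[(240,139),(276,139),(276,209),(239,209),(258,174),(163,175),(68,176)]: print(p,ray("",p,.081,cal).round(4))
for p in[(53,126),(299,123)]: print("rackedge",ray("",p,.016,cal).round(4))
E
```

```text
(240, 139) [0.4572 0.0854 0.081 ]
(276, 139) [0.4564 0.1263 0.081 ]
(276, 209) [0.5405 0.1296 0.081 ]
(239, 209) [0.5414 0.0845 0.081 ]
(258, 174) [0.4974 0.1067 0.081 ]
(163, 175) [ 0.5008 -0.0051  0.081 ]
(68, 176) [ 0.5041 -0.1171  0.081 ]
rackedge [ 0.4513 -0.1682  0.016 ]
rackedge [0.441  0.1608 0.016 ]
```

```bash
cat >> h.py <<'E'
YAW=np.radians(1.6); N=dict(left=(.4995,.1055),middle=(.502,-.0062),right=(.505,-.118)); ZG=.031
ax=np.array([np.cos(YAW),np.sin(YAW),0])
def pick(n,zlift=.105):
    x,y=N[n]
    arm.move_to([x,y,.14],R(YAW)); arm.move_l([x,y,ZG],feed=.12); arm.grip(.03)
    arm.move_l([x,y,zlift],feed=.08); arm.sleep(.25)
    print("grip",arm.current_width(),arm.current_grasp_force(),"t",arm.current_t())
def shake(n,z=.105,feed=.26):
    p=np.array([*N[n],z])
    for k in range(3):
        arm.move_l(p+ax*.018,feed=feed); arm.move_l(p-ax*.018,feed=feed)
    arm.move_l(p,feed=.15)
    f=[];t=[]
    while not t or t[-1]-t[0]<1.3:
        arm.sleep(.02); t.append(arm.current_t()); f.append(arm.current_force()@ax)
    f=np.array(f);t=np.array(t)-t[0]; np.savez(f"f_{n}.npz",t=t,f=f)
    g=f[t>.3]; tt=t[t>.3]; tu=np.linspace(tt[0],tt[-1],64)
    s=np.abs(np.fft.rfft(np.interp(tu,tt,g-g.mean())*np.hanning(64))); k=s.argmax()
    print(n,"std",g.std().round(3),"p2p",np.ptp(g).round(2),"freq",k/(tu[-1]-tu[0]),"t",arm.current_t(),"w",arm.current_width())
    print(f[::2].round(1).tolist())
def put(n):
    x,y=N[n]
    arm.move_l([x,y,ZG+.012],feed=.1); arm.move_l([x,y,ZG+.001],feed=.05); print("F",arm.current_force().round(1))
    arm.grip(.09); arm.move_l([x,y,.14],feed=.15)
E
python3 - <<'E'
from h import *
pick("left"); shake("left")
im=arm.snapshot("wrist"); cv2.imwrite("pics/w1.png",im[:,:,::-1])
E
```

```text
grip 0.04392458826556302 29.971167147159576 t 6.375
left std 0.562 p2p 2.11 freq 4.0 t 9.6667 w 0.043765429556741044
[1.2, -0.1, -1.2, 0.2, -0.6, 0.5, 0.2, 1.4, 0.1, -0.3, 0.1, -0.1, -0.8, -0.0, 0.0, 0.7, -0.2, -0.9, 0.1, 0.5, 0.3, 0.6, -0.4, 0.2, -1.0, -0.3, -0.3, -0.8, 0.7, -0.4, 0.7, 0.1, 0.4, -0.7, -0.3, -0.7, -0.4, -0.6, 0.5, 0.5]
```

View pics/w1.png

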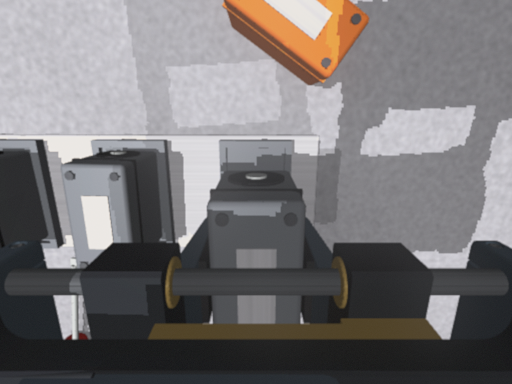

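The case is held squarely in the grip and swings at 4 Hz but faintly, so this isn't conclusive. My stroke timing (about one rattle period per stroke) may cancel the swing. I'll repeat with strokes at 1.5 rattle periods.

```bash
python3 - <<'E'
s=open("h.py").read()
a=s.index("    for k in range(3):"); b=s.index("    f=[];t=[]")
s=s[:a]+'''    arm.move_l(p-ax*.018,feed=.2); T=[]
    for k in range(6):
        t0=arm.current_t(); arm.move_l(p+ax*(.018 if k%2==0 else -.018),feed=feed); T.append(arm.current_t()-t0)
        if k<5 and T[-1]<.375: arm.sleep(.375-T[-1])
    print("stroke",np.round(T,3))
'''+s[b:]
s=s.replace('''    print(f[::2]''','''    W=2*np.pi*np.arange(2.5,6.1,.1); P=[]
    for w in W:
        A=np.c_[np.sin(w*tt),np.cos(w*tt),np.ones_like(tt)]; c,*_=np.linalg.lstsq(A,g,rcond=None); P.append((np.hypot(c[0],c[1]),w/6.283,(g-A@c).std()))
    print("sine amp,freq,resid",np.round(max(P),3))
    print(f[::2]''')
open("h.py","w").write(s)
E
python3 - <<'E'
from h import *
d=np.load("f_left.npz");t,g=d["t"],d["f"]
for w in np.arange(2,8,.5)*6.283:
    A=np.c_[np.sin(w*t),np.cos(w*t),np.ones_like(t)];c,*_=np.linalg.lstsq(A,g,rcond=None);print(round(w/6.283,1),np.hypot(c[0],c[1]).round(2),end="; ")
shake("left",feed=.3)
E
```

```text
2.0 0.19; 2.5 0.09; 3.0 0.21; 3.5 0.26; 4.0 0.46; 4.5 0.19; 5.0 0.14; 5.5 0.09; 6.0 0.05; 6.5 0.08; 7.0 0.11; 7.5 0.15; stroke [0.267 0.267 0.267 0.267 0.267 0.267]
left std 1.205 p2p 5.24 freq 4.0 t 13.425 w 0.04345018757403136
sine amp,freq,resid [1.552 4.    0.51 ]
[2.7, 2.0, 0.1, -1.5, -2.6, -1.3, 0.0, 1.5, 2.1, 0.6, -1.1, -2.2, -1.4, -0.7, 1.3, 1.5, 1.4, 0.3, -1.2, -1.9, -1.1, 0.7, 1.4, 0.8, -0.1, -0.1, -1.3, -0.9, 0.0, 0.3, 1.1, 0.4, 0.5, -0.8, -1.7, -0.6, 0.3, 0.8, 1.0, 0.9]
```

With the right timing the result is clear: a 1.55 N swing at 4.0 Hz, so the left case rattles. I'll put it back and test the middle one.

```bash
python3 - <<'E'
from h import *
put("left")
im=arm.snapshot("wrist"); cv2.imwrite("pics/w2.png",im[:,:,::-1])
print(arm.current_t())
pick("middle"); shake("middle",feed=.3)
E
```

```text
F [-0.4 -0.4 -3.6]
16.3333
grip 0.044129026103597535 29.689759612083435 t 20.0
stroke [0.267 0.267 0.267 0.267 0.267 0.267]
middle std 0.499 p2p 2.11 freq 5.0 t 23.7083 w 0.044034383036047224
sine amp,freq,resid [0.23  5.    0.472]
[0.4, 0.6, 0.1, 0.0, 0.0, 0.9, -0.1, 0.5, -0.1, 0.1, -0.0, 0.2, 0.7, -0.0, 0.2, -0.9, 0.5, 1.1, -0.6, 0.8, -0.5, -1.0, -0.2, 0.2, -0.3, -0.5, -0.5, -0.8, -0.2, -0.6, -0.1, -0.6, -0.0, -0.5, -0.1, -0.2, 0.3, 0.4, -0.7, 0.8]
```

View pics/w2.png

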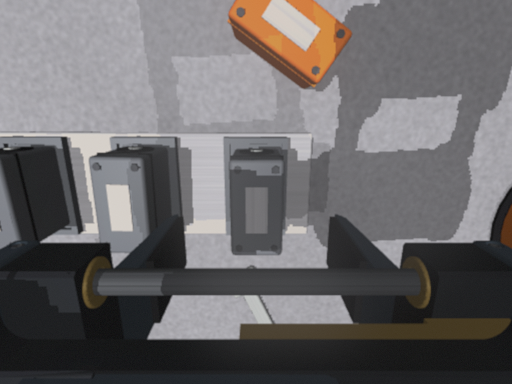

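The left case stands upright in its nest (top face around (257,205)), and the middle case is still, so it's sound. Next: put the middle back and test the right.

```bash
python3 - <<'E'
from h import *
put("middle"); pick("right"); shake("right",feed=.3)
put("right")
im=arm.snapshot("wrist"); cv2.imwrite("pics/w3.png",im[:,:,::-1])
print(arm.current_t())
E
```

```text
F [-0.9 -0.5 -3.9]
grip 0.04392210044947505 29.88299399614334 t 30.2417
stroke [0.267 0.267 0.267 0.267 0.267 0.267]
right std 0.539 p2p 2.28 freq 9.0 t 33.95 w 0.04362383713499877
sine amp,freq,resid [0.151 6.    0.528]
[0.7, 2.1, 1.5, 0.1, 0.3, 0.0, -0.4, 0.1, 0.1, 0.2, 0.5, 0.1, 0.1, 0.9, -0.6, -0.5, 0.6, -0.0, -0.6, -0.4, -0.3, -0.4, -0.6, -0.3, -0.4, -0.8, 0.6, -0.7, -0.2, 0.0, 0.2, -0.8, 0.8, -0.1, -1.0, 0.2, -0.6, 0.4, -0.4, 0.0]
F [-0.2  0.1 -4. ]
36.8583
```

View pics/w3.png

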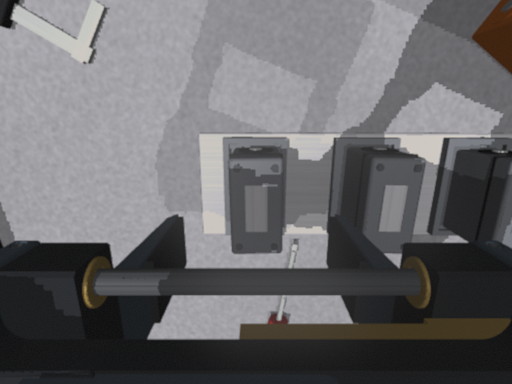

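All three cases are seated, and the left one is the rattler. I'll fetch it and cross-check the lens estimate in the scene view.

```bash
python3 - <<'E'
from h import *
pick("left",.148)
yc=np.radians(6); v=np.array([.776,-.0065])-.11*np.array([np.cos(yc),np.sin(yc)]); print(v)
x0,y0=N["left"]
arm.move_l([.6,.04,.149],R(np.radians(3)),feed=.12)
arm.move_l([*v,.149],R(yc),feed=.1)
c=arm.get_calibration("scene");K=np.array(c["intrinsics"]);T=np.linalg.inv(np.array(c["cam_to_world"]))
im=arm.snapshot("scene")[:,:,::-1]
for p,q in[([.776,-.0065,.165],"lens"),([*v,.165],"view")]:
    a=K@(T@np.array([*p,1]))[:3]; print(q,a[:2]/a[2])
s=cv2.resize(im[220:340,120:270],None,fx=5,fy=5,interpolation=cv2.INTER_CUBIC);cv2.imwrite("pics/s2.png",s)
print(arm.current_t(),arm.current_width(),arm.current_grasp_force(),arm.current_ee_pos())
E
```

```text
grip 0.04384021928593341 29.999485909938812 t 41.4417
[ 0.66660259 -0.01799813]
lens [190.24652201 267.85136518]
view [206.37515404 232.81391715]
43.675 0.043682813743939335 29.999537765979767 [ 0.66612627 -0.01753316  0.14900173]
```

View pics/s2.png

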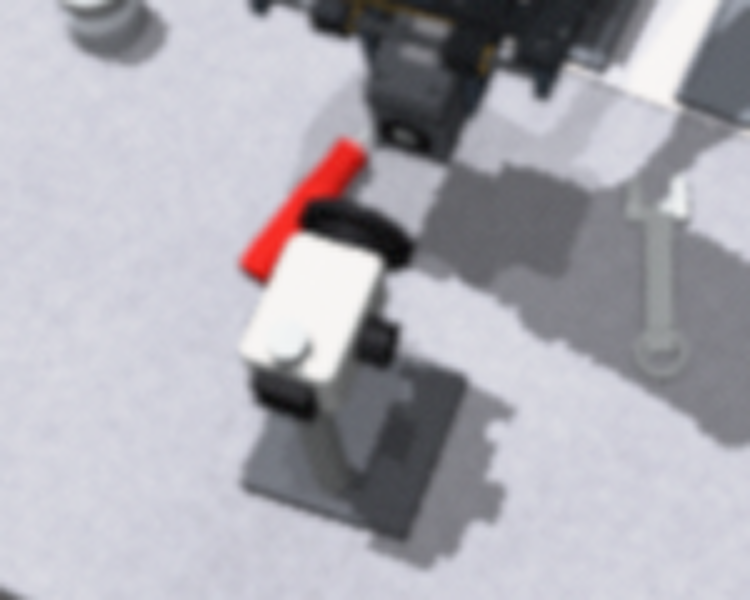

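The projected lens (crop (351,239)) matches the light ring at about (357,232). The case is held level in front of it, with one grille end facing the lens. I'll let the core settle and hand in.

```bash
python3 - <<'E'
from h import *
arm.sleep(3); print(arm.current_t(),arm.current_grasp_force()); print(arm.sign_off())
E
```

```text
46.675 29.999481439590454
the job is handed in; nothing more can be done
None
```

The case from the left nest is the one that rattles (a 1.55 N swing at 4 Hz); it is held in front of the lens with the other two back in their own nests, and I handed the job in at 46.7 s of the 72 s allowed, with no verdict returned.

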